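Refill the suture-cassette rack and lock it with its rod

ROBOT

A 6-joint arm with a two-finger parallel gripper is mounted at the origin on the work surface. World frame = base frame: x ahead of the robot, y to its left, z up, the work surface at z = 0. Lengths are in mm, angles in degrees, forces in N, time in s.
With the tool pointing down it reaches from about 350 to 775 mm from the base axis. Payload 5.5 kg.
Tool frame: the origin (TCP) lies on the centre line of the jaws, within the pads' length; the fingertips stand 17 mm ahead of it and the grasp point (between the pads) lies 2 mm behind it; x points along the fingers, z is the direction in which the jaws open and shut, and the axes are right-handed (so a half turn about x gives the same grasp; the last joint's range is limited). The gripper opens to 85 mm and grips with 20 to 120 N. Pads are 22 mm wide; open, the fingers measure 114 mm over their backs; the gripper's body (76 mm by 85 mm) begins 54 mm behind the grasp point. The pads swing forward as they close: fully open they stand 13 mm farther back than shut.
Start: joints at [60.986, 17.945, 2.641, 74.691, 0, 82.002], TCP at [206.239, 536.783, 248.323] pointing down, gripper open.
Joint ranges: [-158.12, 158.12], [-49.38, 96.58], [-58.88, 72.47], [-126.05, 133.96], [-84.25, 85.87], [-180, 180]. Speed limits (degrees/s): [147.25, 147.25, 180, 180, 180, 180].

INTERFACE

Orientations are given as a 3x3 rotation matrix whose columns are the frame's x, y, z axes.
In Python, from workcell import robot gives the robot as it stands. Calls block until the motion is done:
- robot.movep(position, orientation): joint-space move of the TCP to a pose.
- robot.servo_line(position, velocity=150, rotation=None): straight line of the TCP; rotation=None keeps the orientation; velocity is the mean speed in mm/s.
- robot.goto_joints(angles): joint-space move.
- robot.move_gripper(opening, newtons=None): finger opening in mm; newtons is the grip in N (None keeps the last); returns when the fingers have stopped.
- robot.hold(seconds).
- robot.inverse_kinematics(position, orientation): joint angles nearest the present ones, or None.
- robot.read_camera(name): name is "side" or "top"; returns the picture (420x560x3 uint8, red, green, blue); there is no depth.
- robot.camera_model(name): a dict with "fovy" (degrees; the focal length in pixels is half the picture's height over the tangent of half this angle, whatever the lens; pixels are square), "cx", "cy" (the principal point, pixels), "k1" (the pictures are not rectified: a ray, as slopes to the right and down, at radius r is drawn at 1 + k1 r^2 times it, then the intrinsics apply), "rvec" (rotation vector, rad) and "tvec" (3), from world to camera coordinates, as OpenCV has them. Camera axes: x right, y down, z forward; pixel columns grow to the right and rows downward; lengths in mm; the calibration is good to about 2 mm. A picture is of the moment at which its call begins. camera_model takes no time and is no camera call.
A pose or a line that the arm cannot do raises robot.PlanningError and nothing moves.
- robot.sign_off(): hands the job in, once; it reports no verdict.
Readings, each from a call of its own:
- robot.get_clock(): time.
- robot.get_joints(): joint angles.
- robot.get_dq(): joint speeds.
- robot.get_joint_torque(): joint torques, N m.
- robot.get_tool_pos(): TCP position.
- robot.get_orientation(): TCP orientation.
- robot.get_ft_force(): force on the tool from outside, world axes, zero at the start.
- robot.get_moment(): the same for the moment, N m.
- robot.get_grip_width(): finger opening in mm.
Only numpy, scipy, OpenCV 4.12 (cv2) and the standard library are available. Lean on these libraries where they do the work, as an engineer would, in place of code of your own. Each camera call takes 0.05 s, during which the arm holds its last target. There are 200 camera calls.

TASK

Refill the suture-cassette rack for the next class: put the spent cassettes that are still in the rack into the white waste tub, and stand all the fresh cassettes from the bench upright side by side in the rack. Shut the rack's hinged end plate so that its hole lines up, then push the locking rod in through that end plate, through every cassette and through the fixed end plate until its handle is against the hinged plate, and leave the other things on the bench where they are.

Things in the scene. Friction and masses are not known exactly. Their poses are not given: they have to be found in the camera images.
- rack: Stainless rack fixed to the bench. Origin: centre of its underside; y along the bore line (x 0, z 40 mm). Base 72 x 186 mm, floor 8 mm up; lips along y, inner faces x +-30 mm, tops 18 mm up, hold cassettes with 2 mm play. Fixed end plate y +83 to +91 mm, hinged one when shut y -91 to -83 mm, both to 70 mm up and about x +-36 mm; 166 mm clear between, room for four. Bores 17 mm.
- fixed_bore (a point): Centre of the 17 mm bore in the fixed end plate: rack x 0, y +87, z 40 mm.
- gate (a joint): Angle of the hinged end plate, rad: 0 = shut against its stop, bores in line; grows to 1.6 as the plate swings out to the rack's -y side, counter-clockwise seen from above. Friction of about 0.1 N m keeps it where it is left. The plate is 8 mm thick, from 10 to 70 mm above the bench.
- hinge_axis (a point): Point on the vertical hinge axis of the hinged end plate, at bore height: rack x +40, y -87, z 40 mm. Hinge post 12 mm in diameter, top 74 mm above the bench.
- gate_bore (a point): Centre of the 17 mm bore in the hinged end plate, 40 mm from the hinge axis; it moves with the plate. When shut it is at rack x 0, y -87, z 40 mm.
- gate_grip (a point): Point on the axis of the black upright grip (16 mm diameter bar, from 20 to 92 mm above the bench) on the free edge of the hinged plate, 86 mm from the hinge axis, 78 mm above the bench; it moves with the plate.
- rod: Locking rod, 170 g: steel shaft 12 mm thick, 196 mm long, last 10 mm tapered to 5 mm; square black handle 16 x 16 x 50 mm, too big for the bores. Origin on the axis at the shoulder between handle and shaft; +y points to the tip, handle from y 0 to -50 mm. Lies on the bench: axis 8 mm up at the handle, tip 2 mm lower.
- rod_tip (a point): Tip of the rod, 196 mm from the shoulder.
- tub: White square waste tub 170 x 170 mm, 90 mm high, 4 mm walls, open at the top, fixed to the bench (place varies). Origin: centre of its underside.
- fresh_1: Fresh suture cassette standing on the bench (three or four are present): white plastic block 56 mm wide (x), 36 thick (y), 60 high (z), about 110 g, with a 20 mm hole through its thickness (along y), centre 32 mm above its underside, black thread wound round it. Both faces alike. Origin: centre of its underside.
- fresh_2: Another fresh cassette like fresh_1 (may be absent).
- fresh_3: Another fresh cassette like fresh_1 (may be absent).
- fresh_4: Another fresh cassette like fresh_1 (may be absent).
- fresh_1_hole (a point): Centre of the hole of fresh_1, 32 mm above its underside, mid-thickness.
- fresh_2_hole (a point): Centre of the hole of fresh_2, 32 mm above its underside, mid-thickness.
- fresh_3_hole (a point): Centre of the hole of fresh_3, 32 mm above its underside, mid-thickness.
- fresh_4_hole (a point): Centre of the hole of fresh_4, 32 mm above its underside, mid-thickness.
- spent_1: Spent (empty) cassette left in the rack at the start (one or two are present): same block and hole as a fresh cassette, but with no thread round the hole. Origin: centre of its underside.
- spent_2: Another spent cassette like spent_1 (may be absent).
- needle_holder: Steel needle holder about 140 mm long lying in front of the rack; not part of the job.
- tape: Roll of paper tape, 66 mm across, 25 mm high, lying flat; not part of the job.
- jar: Amber glass jar, 56 mm across, 70 mm high; not part of the job.
- gel_bottle: Clear gel bottle, 64 mm across, 160 mm high; not part of the job.

How it is judged (in metres and radians):
At the end, for the whole second after the job is handed in: Spent cassettes in the tub; fresh ones upright in the rack, holes within 6 mm of the bore line, square within 0.12 rad; hinged plate within 0.06 rad of shut; rod in line (0.06 rad), tip past the fixed plate, shoulder within 5 mm of the hinged plate; all at rest (x of fresh_1_hole in the frame of rack between -0.006 and 0.006 m and y of fresh_1_hole in the frame of rack between -0.067 and 0.067 m and z of fresh_1_hole in the frame of rack between 0.034 and 0.046 m and angle between the y axis of each of fresh_1, fresh_2, fresh_3, fresh_4 and the y axis of rack, either way round below 0.15 rad and angle between each of fresh_1, fresh_2, fresh_3, fresh_4's own z axis and vertical below 0.12 rad and linear speed of each of fresh_1, fresh_2, fresh_3, fresh_4, spent_1, spent_2, rod below 0.03 m/s and x of fresh_2_hole in the frame of rack between -0.006 and 0.006 m and y of fresh_2_hole in the frame of rack between -0.067 and 0.067 m and z of fresh_2_hole in the frame of rack between 0.034 and 0.046 m and x of fresh_3_hole in the frame of rack between -0.006 and 0.006 m and y of fresh_3_hole in the frame of rack between -0.067 and 0.067 m and z of fresh_3_hole in the frame of rack between 0.034 and 0.046 m and x of fresh_4_hole in the frame of rack between -0.006 and 0.006 m and y of fresh_4_hole in the frame of rack between -0.067 and 0.067 m and z of fresh_4_hole in the frame of rack between 0.034 and 0.046 m and x of spent_1 in the frame of tub between -0.083 and 0.083 m and y of spent_1 in the frame of tub between -0.083 and 0.083 m and z of each of spent_1, spent_2 in the frame of tub below 0.085 m and x of spent_2 in the frame of tub between -0.083 and 0.083 m and y of spent_2 in the frame of tub between -0.083 and 0.083 m and value of joint gate below 0.06 rad and y of rod in the frame of rack above -0.096 m and y of rod_tip in the frame of rack above 0.095 m and angle between the y axis of rod and the y axis of rack, either way round below 0.06 rad and x of rod in the frame of rack between -0.006 and 0.006 m and z of rod in the frame of rack between 0.033 and 0.047 m and x of rod_tip in the frame of rack between -0.006 and 0.006 m and z of rod_tip in the frame of rack between 0.033 and 0.047 m); the robot touches nothing.
It fails at once if another thing on the bench is pushed more than 4 cm away (distance of any of needle_holder, tape, jar, gel_bottle from where it was at the start of the episode above 0.04 m).
It fails at once if the jar or the gel bottle is knocked over (angle between any of jar, gel_bottle's own z axis and vertical above 0.6 rad).
Of fresh_1, fresh_2, fresh_3, fresh_4 only 3 to 4 are there at a start; the rules pass over those that are not, and their reading is None.
Of spent_1, spent_2 only 1 to 2 are there at a start; the rules pass over those that are not, and their reading is None.
At some moment in a run one of rod may be knocked a few centimetres aside while the robot is not near it.
It also fails if it takes over 210 s, if anything falls off the work surface, if the arm or the gripper's body presses on something with over 40 N, if the wrist force passes 120 N, or if a joint passes its speed limit or range.

## Working session

There is one attempt and no reset: what is moved stays moved. The work goes in short steps, each a Python script; the robot and the scene stay as the last script left them, time stands still between calls to the robot, and variables do not carry over. Pictures are saved under pics/ and viewed, about 12 in all and at most 16, crops included, and the job is handed in when it is done.

```bash
ls; mkdir -p pics; python3 - <<'E'
from workcell import robot
import cv2
for n in("top","side"):
    cv2.imwrite(f"pics/{n}0.png",robot.read_camera(n)[:,:,::-1])
    print(n,robot.camera_model(n))
print(robot.get_orientation(),robot.get_clock(),robot.get_grip_width(), robot.get_tool_pos())
E
```

```text
pics
top {'fovy': 57.65534317902913, 'cx': 277.7995543607732, 'cy': 204.65990638923168, 'k1': -0.06264672204914028, 'rvec': array([ 2.12118053, -2.14247311,  0.1760286 ]), 'tvec': array([  5.27392254, 550.45712995, 927.67487389])}
side {'fovy': 55.532396435333276, 'cx': 274.653934772316, 'cy': 210.95703071093433, 'k1': -0.029002705141607556, 'rvec': array([ 2.02705949, -0.87233959,  0.47985888]), 'tvec': array([-397.48280661,  295.53956303,  626.31533883])}
[[-7.65350223e-04 -9.33470844e-01  3.58652475e-01]
 [-1.41605914e-03  3.58653232e-01  9.33469793e-01]
 [-9.99998705e-01  2.06558200e-04 -1.59634525e-03]] 0.1 85.17944095640792 [206.03969282 536.36301832 247.51932152]
```

View pics/top0.png

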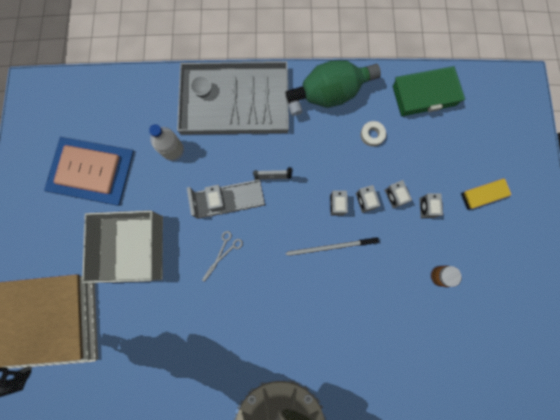

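View pics/side0.png

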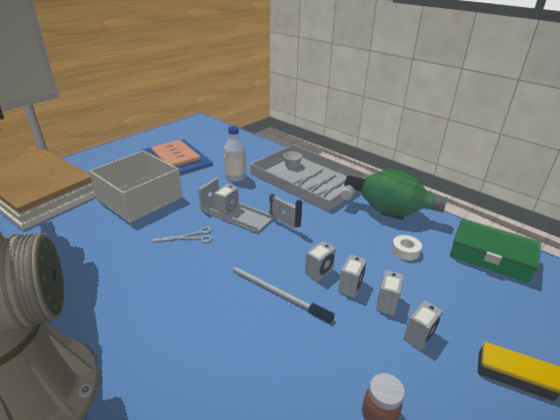

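The top view shows the rack at about px (228,200), with the fixed plate on the left and the gate open at (258–290,173). One spent cassette is at (214,198). Four fresh ones are at (340,203), (369,199), (399,194) and (432,206). The rod runs from its handle at (378,240) to its tip at (288,253), and the tub is at (122,247).

```bash
cat > h.py <<'E'
from workcell import robot
import numpy as np, cv2
def cam(n):
    m=robot.camera_model(n); f=210/np.tan(np.radians(m["fovy"]/2))
    R=cv2.Rodrigues(m["rvec"])[0]; return m,f,R,-R.T@m["tvec"]
def proj(n,P):
    m,f,R,C=cam(n); c=np.atleast_2d(P)@R.T+m["tvec"]; s=c[:,:2]/c[:,2:]
    s=s*(1+m["k1"]*(s**2).sum(1,keepdims=True)); return s*f+[m["cx"],m["cy"]]
def ray(n,uv):
    m,f,R,C=cam(n); d=(np.atleast_2d(uv)-[m["cx"],m["cy"]])/f; s=d.copy()
    for _ in range(8): s=d/(1+m["k1"]*(s**2).sum(1,keepdims=True))
    return C,np.c_[s,np.ones(len(s))]@R
def plane(n,uv,z):
    C,d=ray(n,uv); return C+d*((z-C[2])/d[:,2:])
def snap(n,name=None,crop=None,k=3):
    im=robot.read_camera(n)[:,:,::-1].copy()
    if name:
        v=im if crop is None else im[crop[1]:crop[3],crop[0]:crop[2]]
        cv2.imwrite(f"pics/{name}.png",cv2.resize(v,None,fx=k,fy=k,interpolation=cv2.INTER_CUBIC))
    return im
E
python3 - <<'E'
from h import *
im=cv2.imread("pics/top0.png"); 
for n,c in(("top",(182,150,302,270)),("top",(272,170,452,270))): 
    cv2.imwrite(f"pics/c{c[0]}.png",cv2.resize(im[c[1]:c[3],c[0]:c[2]],None,fx=4.4,fy=4.4,interpolation=cv2.INTER_CUBIC))
print(cam("top")[3],cam("side")[3])
hsv=cv2.cvtColor(im,cv2.COLOR_BGR2HSV)
m=((hsv[...,1]<60)&(hsv[...,2]>150)).astype(np.uint8)
n,l,s,c=cv2.connectedComponentsWithStats(m)
for i in range(1,n):
    if 60<s[i,4]<2500 and s[i,1]>120:
        pts=np.argwhere(l==i)[:,::-1].astype(np.float32)
        w=plane("top",pts,60)[:,:2].astype(np.float32); r=cv2.minAreaRect(w)
        print(s[i],c[i].round(1),np.round(r[0]),np.round(r[1]),round(r[2],1))
E
```

```text
[ 387.2148769    -2.92896258 1006.81060687] [   7.9517475  -525.4646233   601.19116585]
[361 121  25  23 352] [373.4 131.8] [ 739. -251.] [63. 61.] 89.8
[203 185  18  23 229] [212.9 196.6] [572. 166.] [54. 37.] 13.7
[232 185  30  22 407] [246.6 195. ] [575.  78.] [50. 67.] 12.1
[395 186  15  17 166] [401.7 194.2] [ 572. -315.] [39. 28.] 23.1
[364 189  14  18 170] [370.2 198.6] [ 563. -234.] [42. 30.] 9.9
[334 196  12  15 176] [339.6 203. ] [ 551. -156.] [28. 36.] 88.0
[430 199  11  15 160] [435. 206.] [ 541. -399.] [26. 37.] 85.6
[ 115  220   36   61 2077] [133.  249.9] [438. 363.] [150.  89.] 2.3
[442 266  20  21 297] [451.4 276. ] [ 366. -428.] [45. 48.] 59.2
```

View pics/c182.png

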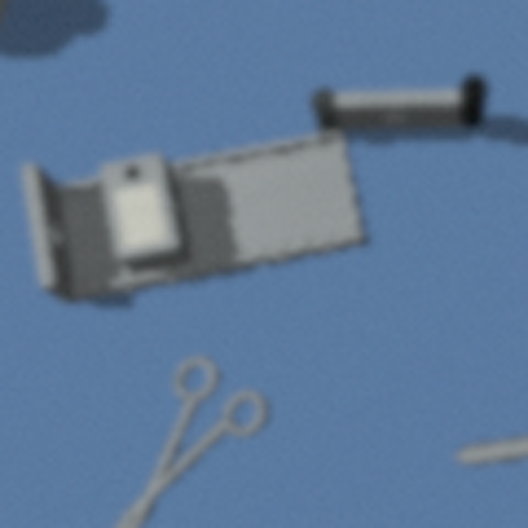

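View pics/c272.png

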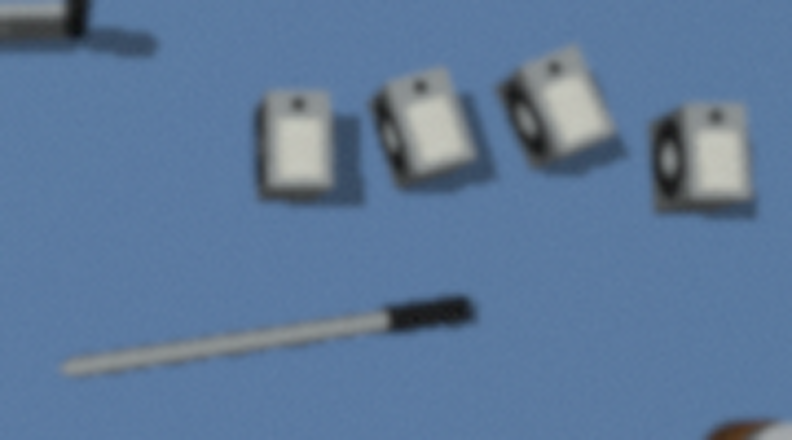

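The crops show four fresh cassettes, each with a white label and a dot at its far end. The rack runs from px (187,188) to (263,191) and is tilted about 12°. The gate is nearly fully open along the image row. Next I'll fit edges with subpixel profiles.

```bash
cat >> h.py <<'E'
def edge(im,a,b,w=4,ch=None):
    "subpixel edge line near segment a-b (strongest gradient across it) -> two fitted end points"
    g=cv2.GaussianBlur(im.astype(np.float32),(0,0),0.7)
    g=(g[...,0]-g[...,2]) if ch is None else g[...,ch]      # blue minus red
    a,b=np.float64(a),np.float64(b); d=(b-a)/np.linalg.norm(b-a); nn=np.array([-d[1],d[0]])
    t=np.linspace(0.1,0.9,30); s=np.arange(-w,w+.01,.2); P=(a+np.outer(t,b-a))[:,None]+s[None,:,None]*nn
    v=cv2.remap(g,P[...,0].astype(np.float32),P[...,1].astype(np.float32),cv2.INTER_LINEAR)
    e=s[np.abs(np.gradient(v,axis=1)).argmax(1)]
    ok=np.abs(e-np.median(e))<1.2; k=np.polyfit(t[ok],e[ok],1)
    return np.array([a+nn*k[1],b+nn*(k[0]+k[1])]),e[ok].std()
E
python3 - <<'E'
from h import *
im=cv2.imread("pics/top0.png")
f=lambda o,x,y:(o[0]+(x+.5)/4.4-.5,o[1]+(y+.5)/4.4-.5)
A=(182,150)
def go(lbl,a,b,z,o=A):
    e,s=edge(im,f(o,*a),f(o,*b)); p=plane("top",e,z); d=p[1]-p[0]
    print(lbl,"res",round(s,2),p[:,:2].round(1).tolist(),"dir",round(np.degrees(np.arctan2(d[1],d[0])),2)); return p
lo=go("lower lip z0",(360,243),(190,276),0)
up=go("upper lip z18",(320,137),(185,163),18)
rt=go("right end z18",(345,135),(366,240),18)
lf=go("plate outer z70",(23,167),(42,288),70)
go("gate far z70",(340,91),(455,91),70)
go("grip end",(484,80),(484,122),92)
# rod
B=(272,170)
for l,a,b,z in(("rod up",(75,360),(385,312),6),("rod lo",(75,375),(385,329),6)): go(l,a,b,z,B)
print("tip,shoulder,end",plane("top",[f(B,62,368),f(B,389,320),f(B,472,308)],7).round(1).tolist())
print("tub",plane("top",[(86,213),(152,211),(160,281),(84,282)],90).round(0).tolist())
# rod in side view
im2=cv2.imread("pics/side0.png"); print(plane("side",[(235,270),(311,306),(331,318)],7).round(1).tolist())
E
```

```text
lower lip z0 res 0.29 [[557.0, 38.1], [536.8, 141.3]] dir 101.13
upper lip z18 res 0.3 [[622.9, 62.1], [608.3, 143.8]] dir 100.13
right end z18 res 0.25 [[621.5, 46.9], [557.0, 34.0]] dir -168.72
plate outer z70 res 0.33 [[592.3, 230.5], [522.3, 216.7]] dir -168.85
gate far z70 res 0.56 [[633.6, 46.7], [637.1, -19.4]] dir -86.9
grip end res 0.14 [[634.9, -35.2], [610.6, -34.7]] dir 178.75
rod up res 0.16 [[434.9, -27.0], [461.7, -212.4]] dir -81.76
rod lo res 0.29 [[422.4, -27.4], [448.9, -212.3]] dir -81.84
tip,shoulder,end [[428.6, -19.5, 7.0], [454.8, -214.6, 7.0], [461.3, -264.8, 7.0]]
tub [[527.0, 474.0, 90.0], [531.0, 308.0, 90.0], [362.0, 282.0, 90.0], [359.0, 468.0, 90.0]]
[[426.8, -27.2, 7.0], [460.3, -212.0, 7.0], [462.9, -258.8, 7.0]]
```

```bash
cat >> h.py <<'E'
import json,os
PSI=11.1; O=np.array([574.1,133.2])
if os.path.exists("rack.json"): O=np.array(json.load(open("rack.json")))
ux=np.array([np.cos(np.radians(PSI)),np.sin(np.radians(PSI))]); uy=np.array([-ux[1],ux[0]])
W=lambda x,y:O+x*ux+y*uy                 # rack -> world
L=lambda p:np.array([(np.asarray(p)[:2]-O)@ux,(np.asarray(p)[:2]-O)@uy])
def down(yaw,pitch=0):
    a=np.radians(yaw); z=np.array([np.cos(a),np.sin(a),0]); x=np.array([0,0,-1.])
    if pitch: x=cv2.Rodrigues(z*np.radians(pitch))[0]@x
    return np.c_[x,np.cross(z,x),z]
def mv(xy,z,yaw): robot.movep([*xy,z],down(yaw))
def ln(xy,z,v=200,R=None): robot.servo_line([*xy,z],v,R)
def st(s=""): print(s,"t",round(robot.get_clock(),1),"tcp",robot.get_tool_pos().round(1),"F",np.round(robot.get_ft_force(),1),"w",round(robot.get_grip_width(),1))
E
python3 - <<'E'
from h import *
for nm,p,y in(("plate",W(0,87),PSI),("gate",(630,-30),0),("tub",(445,383),-2),("D",(546,-399),-4),("ins",W(0,-116),PSI),("ins0",W(0,-330),PSI)):
    for k in(0,180):
        q=robot.inverse_kinematics([*p,60],down(y+k)); print(nm,k,None if q is None else np.round(q))
sp=plane("top",[(214.3,196.2)],60)[0]; print("spent rack xy",L(sp))
mv(W(0,87),160,PSI+180*0); robot.move_gripper(85,20); st()
ln(W(0,87),72,120); st("low")
robot.move_gripper(60,20)
for i in range(4):
    robot.hold(.3); F=np.array(robot.get_ft_force()); fx=F[:2]@ux; st(f"fx {fx:.2f}"); 
    if abs(fx)<2: break
    p=robot.get_tool_pos(); ln(p[:2]+ux*np.clip(fx*.1,-1,1),p[2],20)
E
```

```text
plate 0 [ 14.  27. -11.  52.   0.  93.]
plate 180 [ 14.  27. -11.  52.   0. -87.]
gate 0 [-10.  30.  -6.  54.   0.  80.]
gate 180 [ -10.   30.   -6.   54.    0. -100.]
tub 0 [ 33.  26. -13.  51.   0. 125.]
tub 180 [ 33.  26. -13.  51.   0. -55.]
D 0 [-43.  35.   2.  57.   0.  51.]
D 180 [ -43.   35.    2.   57.    0. -129.]
ins 0 [ -6.  27. -11.  52.   0.  73.]
ins 180 [  -6.   27.  -11.   52.    0. -107.]
ins0 0 [-24.  34.   0.  56.   0.  55.]
ins0 180 [ -24.   34.    0.   56.    0. -125.]
spent rack xy [ 2.76108363 27.14398659]
 t 2.1 tcp [557.  219.5 160.3] F [ 0.4  0.5 -0.4] w 85.2
low t 3.0 tcp [557.9 218.7  72.6] F [-0.4 -1.  -0.4] w 84.9
fx 1.26 t 3.5 tcp [559.5 219.   74. ] F [1.2 0.3 6.9] w 70.9
```

```bash
python3 - <<'E'
from h import *
print(L(robot.get_tool_pos()))
robot.move_gripper(85)
for dx in (2.2,0.5,3.5):
    ln(W(dx,87),72,40); robot.hold(.2); st(f"cmd {dx} {L(robot.get_tool_pos()).round(2)}")
    robot.move_gripper(60,20); robot.hold(.3); F=np.array(robot.get_ft_force()); st(f"  fx {F[:2]@ux:.2f} at {L(robot.get_tool_pos()).round(2)}"); robot.move_gripper(85)
E
```

```text
[ 2.16653474 87.04915169]
cmd 2.2 [ 2.14 87.  ] t 4.3 tcp [559.5 219.   71.9] F [ 0.3 -0.8  0.6] w 84.9
  fx -1.83 at [ 2.25 87.01] t 4.9 tcp [559.6 219.   72.3] F [-1.7 -0.8  5.1] w 70.7
cmd 0.5 [ 0.55 87.  ] t 5.6 tcp [557.9 218.7  72. ] F [ 0.5  0.1 -0.2] w 85.0
  fx 3.50 at [ 2.14 86.99] t 6.2 tcp [559.4 219.   73. ] F [3.4 0.7 5.5] w 70.8
cmd 3.5 [ 3.41 86.98] t 7.0 tcp [560.7 219.2  71.9] F [-0.9  0.4  0.2] w 84.9
  fx -5.84 at [ 2.29 87.01] t 7.5 tcp [559.6 219.   72.2] F [-5.7 -1.   5.9] w 70.8
```

```bash
python3 - <<'E'
from h import *
O2=O+2.1*ux; json.dump(O2.tolist(),open("rack.json","w"))
E
python3 - <<'E'
from h import *
p=robot.get_tool_pos(); ln(p[:2],110,200)
ln(W(0,27),110,200); ln(W(0,27),40,200); robot.move_gripper(40,50); robot.hold(.2)
st(f"gripped {L(robot.get_tool_pos()).round(2)}")
ln(W(0,27),75,150); st("lift"); ln(W(0,27),190,250)
mv((445,383),190,-2); snap("top","tubhold",(60,120,340,330),2.8); st()
ln((445,383),75,200); robot.move_gripper(75); robot.hold(.3); ln((445,383),190,250); st("done")
E
```

```text
gripped [ 1.43 27.03] t 9.7 tcp [572.4 160.4  41.9] F [-0.5  0.1  5.8] w 55.5
lift t 10.1 tcp [571.6 160.1  75.5] F [ 0.7 -0.4 -1.2] w 55.5
 t 11.8 tcp [445.5 381.9 189.1] F [ 0.5 -0.2 -1.6] w 55.7
done t 13.7 tcp [445.  383.1 190.2] F [-0.5 -0.9 -0.3] w 75.4
```

View pics/tubhold.png

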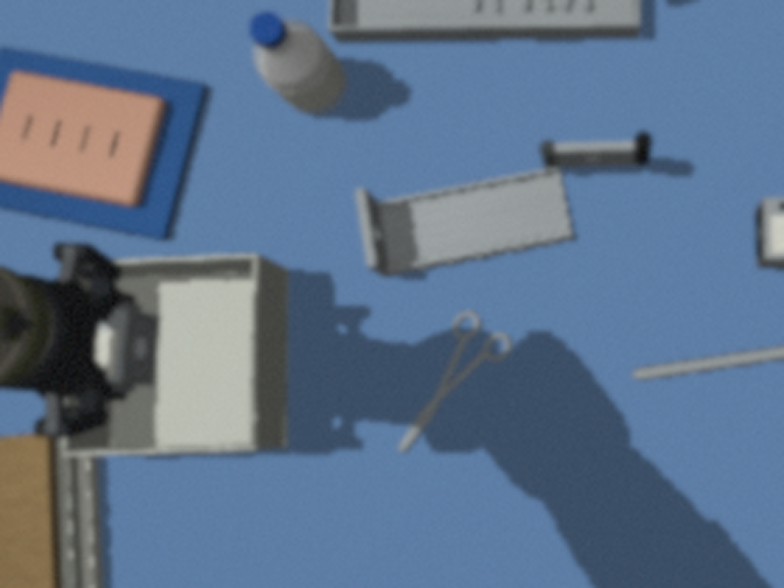

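The held cassette is over the tub interior and the rack is now empty. Next I'll place the first fresh cassette next to the fixed plate.

```bash
cat >> h.py <<'E'
def fetch(c,yaw,slot):
    c=np.array(c); mv(c,150,yaw); robot.move_gripper(85); ln(c,40,200)
    robot.move_gripper(40,60); robot.hold(.15); st("grip")
    ln(c,150,250); mv(W(0,slot),150,PSI); ln(W(0,slot),72,150); robot.hold(.1); st("above")
    ln(W(0,slot),55,40); robot.hold(.1); st("in"); ln(W(0,slot),48.5,30); robot.hold(.1); st("seat")
    robot.move_gripper(75); ln(W(0,slot),140,250)
E
python3 - <<'E'
from h import *
robot.move_gripper(85); fetch((555.5,-156.2),-2,60.6); snap("top","a1",(170,140,310,245),4); st()
E
```

```text
grip t 17.4 tcp [ 556.9 -156.8   41.9] F [-0.5 -0.1  7. ] w 55.4
above t 20.1 tcp [565.8 193.   73.5] F [ 0.8 -0.5 -0.7] w 55.3
in t 20.8 tcp [564.6 193.1  55.1] F [ 0.   0.1 -2. ] w 55.1
seat t 21.2 tcp [565.2 193.3  49.9] F [-1.8 -0.4  7. ] w 55.4
 t 22.1 tcp [564.1 193.  139.6] F [-0.1  0.5 -0.3] w 75.0
```

View pics/a1.png

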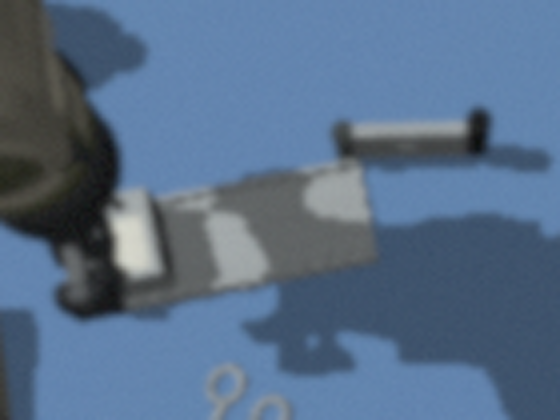

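The cassette seated cleanly, with the TCP at z 49.9 and square. Next are the other three.

```bash
python3 - <<'E'
from h import *
for c,y,s in(((567,-233.3),9.9,20.2),((575.7,-313.4),23.1,-20.2),((545,-399.3),-4.4,-60.6)): fetch(c,y,s)
mv((420,-330),240,PSI); snap("top","a4",(170,140,395,275),3.5); snap("side","a4s",(190,150,390,340),3.5); st()
E
```

```text
grip t 25.2 tcp [ 568.4 -234.1   42.2] F [-0.1 -0.7  6.9] w 56.0
above t 28.0 tcp [573.5 153.3  73.4] F [-0.1 -0.4 -0.7] w 56.3
in t 28.7 tcp [572.3 153.4  55. ] F [-0.1 -0.3 -1. ] w 55.7
seat t 29.2 tcp [572.6 153.6  50.2] F [-3.6 -0.  11.4] w 55.9
grip t 33.2 tcp [ 577.1 -314.4   42.2] F [-0.1  0.1  5.8] w 55.1
above t 36.1 tcp [581.3 113.6  73.4] F [-0.  -1.  -0.1] w 55.5
in t 36.8 tcp [580.2 113.8  55.1] F [ 0.8 -0.1 -1. ] w 55.2
seat t 37.3 tcp [580.8 113.9  50.2] F [-3.1  0.9 10.5] w 55.1
grip t 41.5 tcp [ 546.3 -400.5   42.5] F [0.4 0.3 6. ] w 56.0
above t 44.6 tcp [589.   73.9  73.4] F [ 0.1  0.1 -0.2] w 55.7
in t 45.3 tcp [587.8  74.1  54.8] F [-0.9  0.9 -0.8] w 55.7
seat t 45.7 tcp [587.9  74.1  50.4] F [-6.  -0.5 13.8] w 55.4
 t 48.3 tcp [ 420.5 -329.1  239.6] F [ 0.4 -0.4  0.2] w 75.1
```

View pics/a4.png

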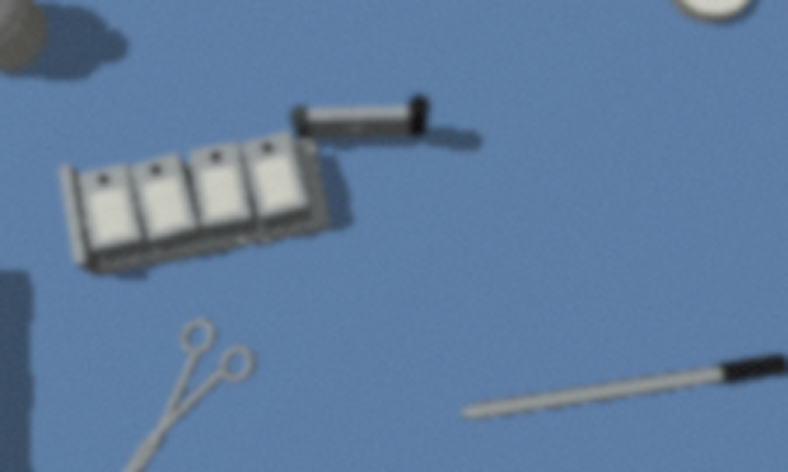

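View pics/a4s.png

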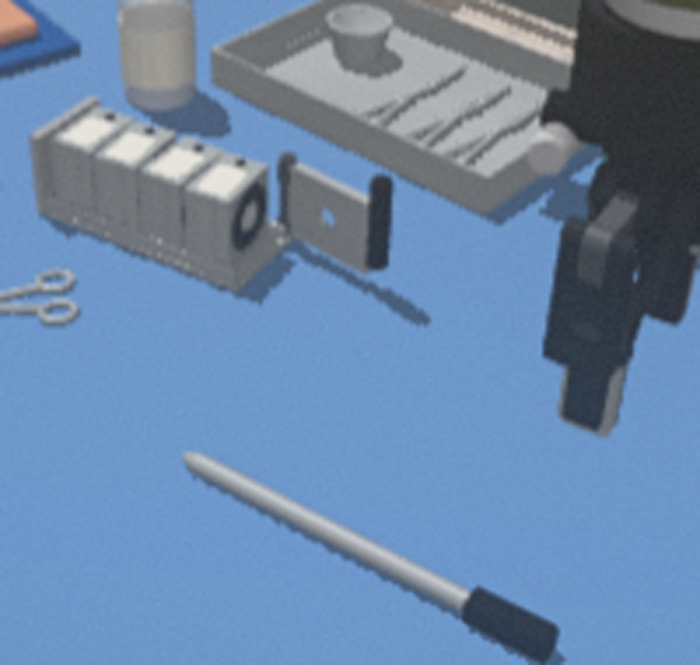

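All four stand upright and square in the rack. The gate bar's top is at top px (290,169) and side px (298.6,201.4). The rod hasn't moved. Next I'll shut the gate with the jaws caging the grip bar.

```bash
python3 - <<'E'
from h import *
b=plane("top",[(290,169.1)],92)[0]; b2=plane("side",[(298.6,201.4)],92)[0]; H=W(40,-87); print(b,b2,H)
d=(b+b2)[:2]/2-H; g=np.degrees(np.arctan2(d[1],d[0]))%360-(180+PSI); print("gate deg",g,"r",np.hypot(*d))
P=lambda g:H+86*np.array([np.cos(np.radians(180+PSI+g)),np.sin(np.radians(180+PSI+g))])
mv(P(g),160,g-90+PSI); robot.move_gripper(44,20); ln(P(g),86,150); st("straddle")
robot.move_gripper(24); st("cage")
for a in [*np.linspace(g,0,9)[1:],-1,-2,-3,-4,-5]:
    ln(P(a),86,100,down(a-90+PSI))
    F=np.array(robot.get_ft_force()); print(round(a,1),F.round(1))
    if a<=0:
        robot.hold(.2); F=np.array(robot.get_ft_force()); print(F[:2]@uy)
        if F[:2]@uy<-8: break
st(); print(L(robot.get_tool_pos()))
robot.move_gripper(44); ln(P(max(a,-1)),160,200); mv((420,-330),240,PSI)
snap("top","g",(170,140,395,275),3.5); snap("side","gs",(190,150,390,340),3.5); st()
E
```

```text
[631.59989719 -31.37178084  92.        ] [630.86464672 -30.66940067  92.        ] [632.16183224  55.93271302]
gate deg 78.28751203109843 r 86.95827229185427
straddle t 50.8 tcp [631.6 -30.1  86.5] F [-0.6  0.1  0.6] w 44.1
cage t 51.1 tcp [631.8 -30.2  86.9] F [0.2 0.2 0.4] w 24.2
68.5 [ 0.4 -0.3 -0.8]
58.7 [ 0.7 -0.1  0. ]
48.9 [ 0.1 -0.4 -0.1]
39.1 [0.2 0.3 0.5]
29.4 [-0.1 -0.2  0.2]
19.6 [ 0.1 -0.2  0.1]
9.8 [-1.1  0.8 -0.3]
0.0 [-0.   0.7  0.6]
-0.3449902774864536
-1 [ 1.2 -1.2  0. ]
-0.5985083390151846
-2 [ 0.2 -0.  -0.4]
-0.04515632879953241
-3 [ 0.5 -0.5  1.1]
-0.7964172267371812
-4 [ 0.9 -5.3 -0.7]
-4.773707897075446
-5 [ 2.5 -9.4 -1.4]
-10.029439183756036
 t 56.1 tcp [547.4  44.2  86. ] F [ 2.  -9.8 -2.5] w 24.2
[-45.45611678 -82.23992142]
 t 59.1 tcp [ 420.2 -329.5  239.8] F [ 0.3 -0.3  0.7] w 44.2
```

View pics/g.png

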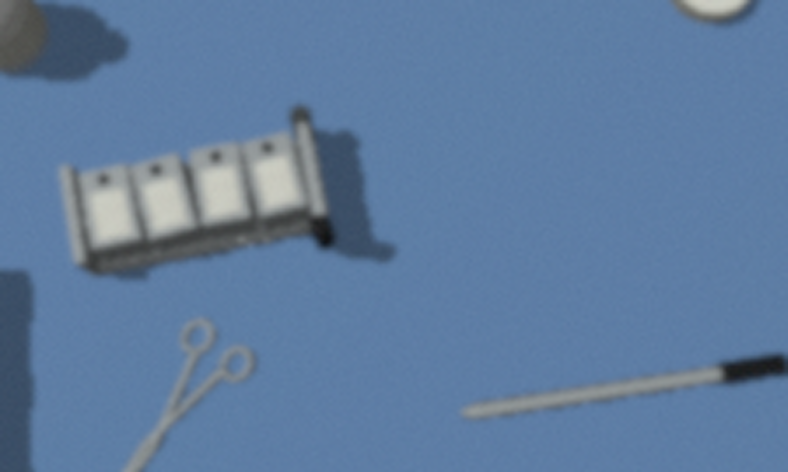

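View pics/gs.png

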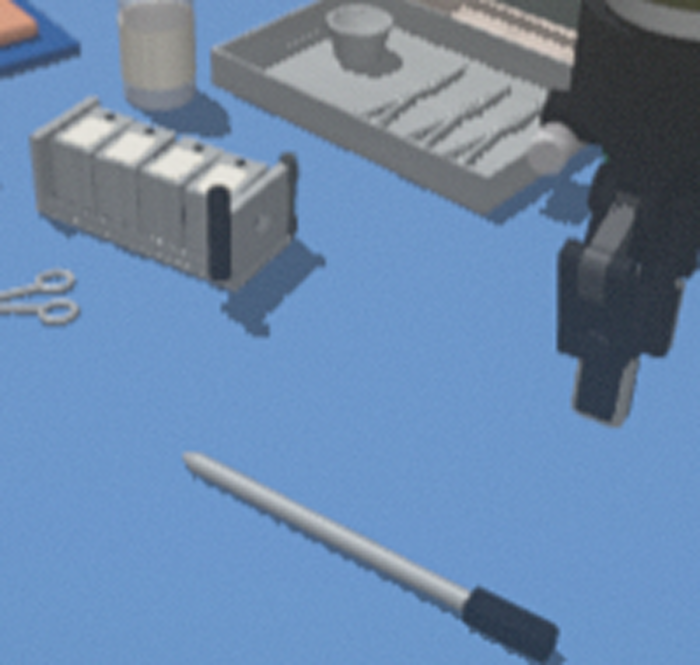

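The gate is shut: the bar sits at rack (-45,-86). The rod has moved. Its tip is now at px (303,257) and its shoulder at (376,246), compared with (286,254) and (360,243) before. I'll measure it again.

```bash
python3 - <<'E'
from h import *
im=snap("top","r",(290,225,420,275),6); 
g=im.max(2); roi=np.zeros_like(g); roi[225:265,360:415]=1
m=((g<70)&(roi>0)).astype(np.uint8); n,l,s,c=cv2.connectedComponentsWithStats(m); i=1+s[1:,4].argmax()
pts=np.argwhere(l==i)[:,::-1]; w=plane("top",pts,14)[:,:2].astype(np.float32); r=cv2.minAreaRect(w); print("handle",s[i],r)
E2=[]
for o in(-2.2,2.2):
    e,sd=edge(im,(308,256.5+o),(372,247+o),3); p=plane("top",e,6.5); print(p.round(1).tolist(),round(sd,2)); E2.append(p)
a=(E2[0]+E2[1])/2; d=a[0]-a[1]; print("axis",a.round(1).tolist(),"dir",np.degrees(np.arctan2(d[1],d[0])))
E
```

```text
handle [377 242  18   7  82] ((446.8905029296875, -279.0401611328125), (11.476163864135742, 46.142547607421875), 8.500088691711426)
[[425.7, -77.5, 6.5], [449.1, -245.9, 6.5]] 0.18
[[412.6, -77.4, 6.5], [436.2, -245.5, 6.5]] 0.27
axis [[419.1, -77.4, 6.5], [442.6, -245.7, 6.5]] dir 97.95410976413409
```

View pics/r.png

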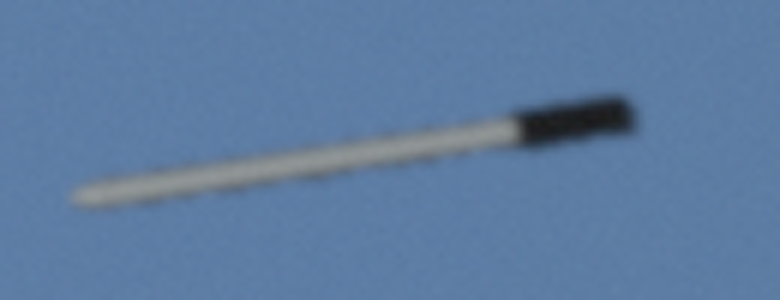

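The rod's handle centre is at px (386,245), which is about (447,-279) mm, and its axis points along 98°. Next I'll grip it, lift it and bring it in line.

```bash
python3 - <<'E'
from h import *
h=np.array([447.0,-279.0]); y=7.95
mv(h,120,y); robot.move_gripper(44); ln(h,20,120); st("low")
robot.move_gripper(5,100); robot.hold(.3); st("grip")
ln(h,60,100); st("lift"); ln(h,150,200)
mv(W(0,-345),150,PSI); ln(W(0,-345),60,150); robot.hold(.4); st("pre")
z=robot.get_tool_pos(); print(L(z))
snap("side","p",(200,150,420,315),3.5); im=snap("top","pt",(230,140,400,265),4.4)
print("expect axis tip/shoulder px side",proj("side",[[*W(0,-124),49],[*W(0,-320),49]]).round(1).tolist(),"top",proj("top",[[*W(0,-124),49],[*W(0,-320),49]]).round(1).tolist())
E
```

```text
low t 61.0 tcp [ 447.5 -279.4   20.6] F [-0.3 -0.8  0.1] w 44.1
grip t 61.6 tcp [ 447.5 -279.4   21.2] F [-1.   1.6  5.7] w 13.3
lift t 62.2 tcp [ 446.9 -279.    59.9] F [-0.1 -0.  -1.2] w 13.2
pre t 64.8 tcp [ 642.9 -205.    60.5] F [-0.6 -0.2 -2.2] w 13.1
[ 2.88411996e-01 -3.45067062e+02]
expect axis tip/shoulder px side [[276.2, 214.6], [351.1, 241.8]] top [[272.9, 185.5], [347.0, 170.6]]
```

View pics/p.png

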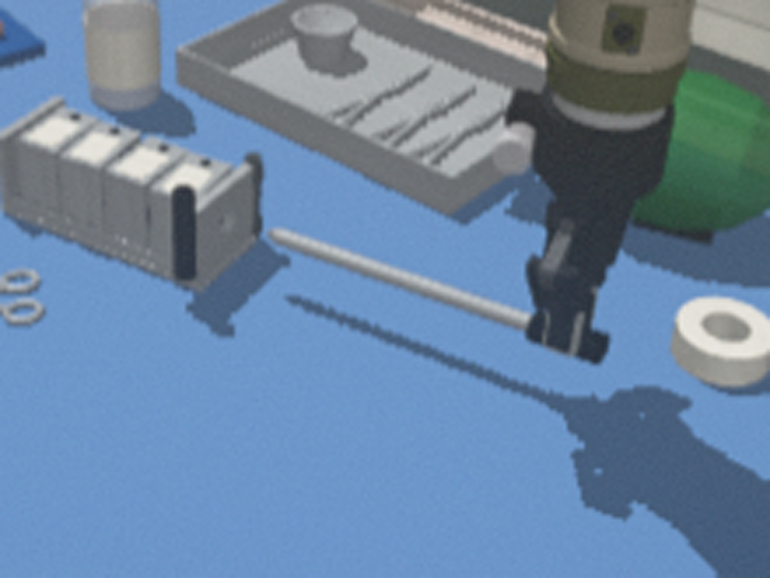

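View pics/pt.png

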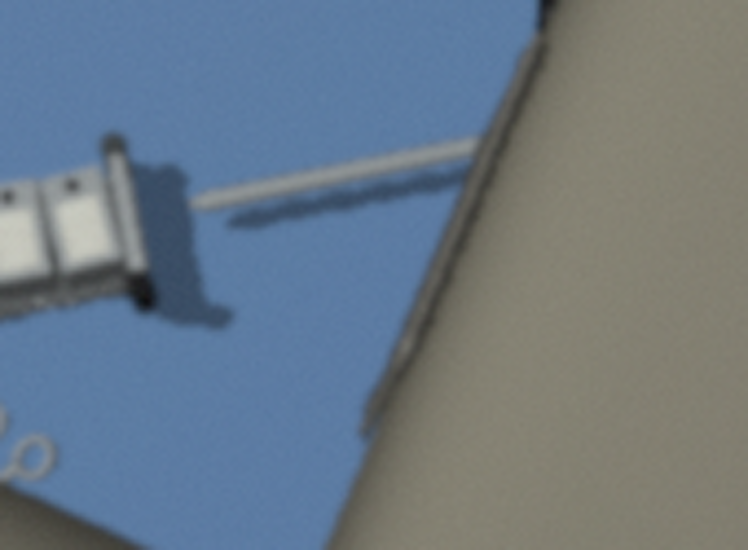

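The held rod's tip is at side px (277.7,216.6) and top px (273.6,186.1). Next I'll get its 3D axis from both views.

```bash
cat >> h.py <<'E'
def rodaxis():
    N=[];Cs=[]
    for n,a,b,w in(("side",(281,217.7),(347,240.6),2.3),("top",(277,185.2),(334,173.7),2.6)):
        im=robot.read_camera(n)[:,:,::-1]; a,b=np.array(a),np.array(b); d=(b-a)/np.linalg.norm(b-a); nn=np.array([-d[1],d[0]]); q=[]
        for o in(-w,w):
            e,sd=edge(im,a+o*nn,b+o*nn,2.2); q.append(e); print(n,o,e.round(1).tolist(),round(sd,2))
        m=(q[0]+q[1])/2; C,r=ray(n,m); N.append(np.cross(r[0],r[1])/np.linalg.norm(np.cross(r[0],r[1]))); Cs.append(C)
    d=np.cross(*N); d/=np.linalg.norm(d); d*=np.sign(d[1])
    p=np.linalg.lstsq(np.array([*N,d]),[N[0]@Cs[0],N[1]@Cs[1],d@robot.get_tool_pos()],rcond=None)[0]
    return p,d
E
python3 - <<'E'
from h import *
p,d=rodaxis(); t=robot.get_tool_pos()
print("axis pt near tcp",p,L(p),"tcp",t.round(1),"dz",t[2]-p[2]); print("yaw",np.degrees(np.arctan2(d[1],d[0]))-90,"pitch deg",np.degrees(np.arcsin(d[2])))
(C1,r1),(C2,r2)=ray("side",[(277.7,216.6)]),ray("top",[(273.6,186.1)])
s=np.linalg.lstsq(np.c_[r1[0],-r2[0]],C2-C1,rcond=None)[0]; a,b=C1+s[0]*r1[0],C2+s[1]*r2[0]; print("tip",(a+b)/2,L((a+b)/2),"gap",np.linalg.norm(a-b))
E
```

```text
side -2.3 [[281.8, 215.4], [347.8, 238.3]] 0.29
side 2.3 [[280.2, 220.0], [346.1, 243.3]] 0.23
top -2.6 [[276.5, 182.8], [333.5, 171.2]] 0.3
top 2.6 [[277.4, 187.4], [334.4, 175.6]] 0.27
axis pt near tcp [ 642.56249611 -205.05333697   48.26029906] [-3.94524297e-02 -3.45106053e+02] tcp [ 642.6 -204.9   60. ] dz 11.725385349701646
yaw 11.132148521106629 pitch deg -0.8677962323139321
tip [600.69988615   9.30564043  43.61229784] [   0.1498874  -126.69768855] gap 2.606922705137836
```

```bash
cat > ins.py <<'E'
from h import *
import sys
y0,y1,x,z,pit,st0=map(float,sys.argv[1:7]); R=down(PSI,pit)
ln(W(x,y0),z,60,R); robot.hold(.3)
y=y0
while y<y1:
    y=min(y+st0,y1); ln(W(x,y),z,70,R); robot.hold(.1); F=np.array(robot.get_ft_force()); t=robot.get_tool_pos()
    print(round(y,1),"tcp",L(t).round(1),round(t[2],1),"Fx %.1f Fy %.1f Fz %.1f"%(F[:2]@ux,F[:2]@uy,F[2]))
    if F[:2]@uy<-12 or abs(F[:2]@ux)>12 or abs(F[2])>15: print("STOP"); break
st()
E
python3 ins.py -345 -240 0 51.8 0.9 15
```

```text
-330.0 tcp [ 1.000e-01 -3.298e+02] 52.0 Fx 0.7 Fy -1.0 Fz -2.5
-315.0 tcp [ 1.00e-01 -3.15e+02] 51.9 Fx -0.4 Fy -1.2 Fz -1.9
-300.0 tcp [ 1.e-01 -3.e+02] 51.9 Fx 0.3 Fy -0.2 Fz -1.5
-285.0 tcp [ 1.000e-01 -2.849e+02] 51.8 Fx -0.4 Fy -0.6 Fz -1.6
-270.0 tcp [ 1.000e-01 -2.699e+02] 51.9 Fx 0.1 Fy 0.6 Fz -2.4
-255.0 tcp [ 1.000e-01 -2.549e+02] 51.9 Fx 0.8 Fy -0.0 Fz -1.4
-240.0 tcp [ 1.000e-01 -2.399e+02] 51.9 Fx -0.2 Fy 0.1 Fz -1.0
 t 68.8 tcp [ 622.4 -101.8   51.9] F [-0.2  0.  -1. ] w 12.9
```

```bash
python3 ins.py -240 -125 0 51.8 0.9 15 && python3 ins.py -125 -107 0 51.8 0.9 2
```

```text
-225.0 tcp [ 1.000e-01 -2.248e+02] 51.9 Fx 0.4 Fy 0.1 Fz -2.3
-210.0 tcp [ 1.000e-01 -2.099e+02] 51.8 Fx 0.6 Fy -0.6 Fz -1.7
-195.0 tcp [ 1.000e-01 -1.949e+02] 51.8 Fx 0.6 Fy -0.2 Fz -1.6
-180.0 tcp [   0.  -179.9] 51.8 Fx 0.5 Fy 0.5 Fz -1.2
-165.0 tcp [ 1.000e-01 -1.649e+02] 51.8 Fx 0.7 Fy 0.1 Fz -1.7
-150.0 tcp [ 1.000e-01 -1.499e+02] 51.9 Fx -0.9 Fy 0.2 Fz -1.3
-135.0 tcp [   0.  -134.9] 51.8 Fx -0.2 Fy -0.5 Fz -1.1
-125.0 tcp [   0.  -124.9] 51.8 Fx -0.8 Fy 0.0 Fz -1.2
 t 73.1 tcp [600.2  11.1  51.8] F [-0.8 -0.1 -1.2] w 13.2
-123.0 tcp [   0.  -122.9] 51.8 Fx 0.5 Fy 0.2 Fz -2.2
-121.0 tcp [   0. -121.] 51.8 Fx -0.0 Fy 0.6 Fz -1.4
-119.0 tcp [  -0. -119.] 51.8 Fx 0.9 Fy 0.1 Fz -1.4
-117.0 tcp [   0. -117.] 51.8 Fx -0.5 Fy 0.2 Fz -1.7
-115.0 tcp [ 1.000e-01 -1.155e+02] 51.9 Fx -0.9 Fy -3.2 Fz -2.0
-113.0 tcp [ 1.000e-01 -1.153e+02] 52.0 Fx -0.5 Fy -8.8 Fz -2.3
-111.0 tcp [ 1.000e-01 -1.151e+02] 52.0 Fx -1.1 Fy -13.7 Fz -3.1
STOP
 t 76.1 tcp [598.4  20.7  52. ] F [  1.5 -13.6  -3.1] w 13.1
```

The shoulder is in firm contact with the gate. Next I'll release, retreat and check.

```bash
python3 - <<'E'
from h import *
robot.move_gripper(36); robot.hold(.3); st("rel"); p=robot.get_tool_pos()
ln(p[:2],150,200); mv((400,-380),260,PSI); robot.hold(.3)
snap("top","f",(60,120,340,330),2.8); snap("side","fs",(80,140,360,320),2.8); st()
E
```

```text
rel t 76.7 tcp [597.5  25.   51.8] F [-0.2  0.2 -0.1] w 35.8
 t 79.5 tcp [ 400.3 -379.7  259.9] F [ 0.1 -0.   0.1] w 35.5
```

View pics/f.png

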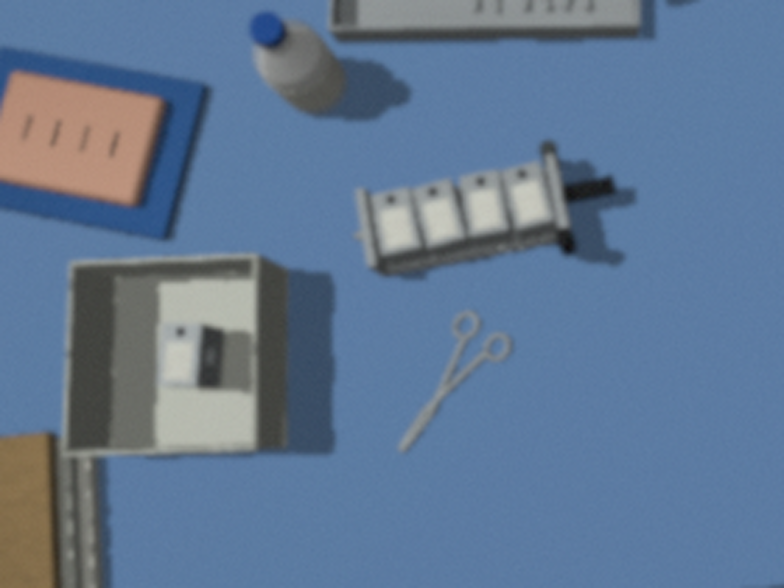

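View pics/fs.png

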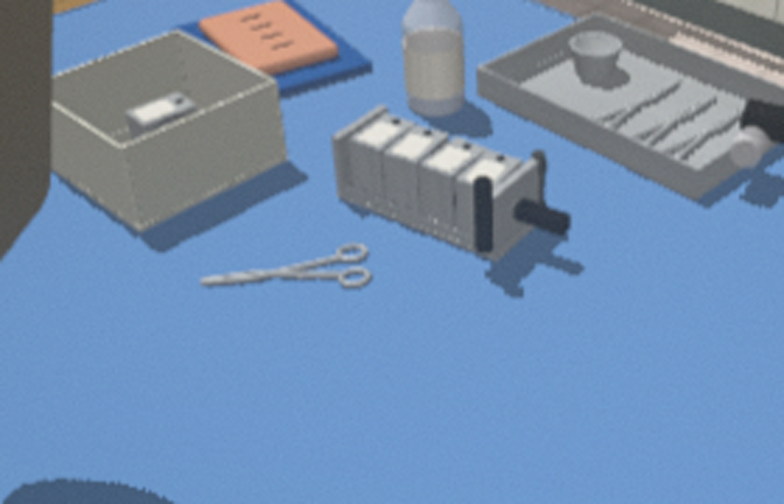

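The final views show the handle flush against the shut gate at (590,188) in the top crop. The tip is past the fixed plate at (358,236), the four cassettes are upright, and the spent one is in the tub.

```bash
python3 -c "
from workcell import robot
robot.sign_off(); print(robot.get_clock())"
```

```text
the job is handed in; nothing more can be done
the job is handed in; nothing more can be done
```

The job is done and handed in about 80 s into the 210 s limit; sign-off gave no verdict.

- **Cassettes:** I put the one spent cassette in the tub. The four fresh ones stand upright in the rack, commanded to y ±20 and ±61 mm; each seated at floor height and went in freely.
- **Gate:** I swung it shut by its grip bar until it pressed on its stop with about 10 N. That puts the bar at rack y of about -86 mm, so it is shut to within about 1 mm at the bar.
- **Rod:** It was knocked about 4 cm aside during the run, so I measured it again before gripping it. It went through the gate, cassettes and fixed plate with almost no side force, until the shoulder met the gate at about 14 N.

**Last checks:** both final pictures show the handle flush with the gate, the tip past the fixed plate, and the spent cassette in the tub. The needle holder and gel bottle look unmoved. I did not check the tape and jar in the final pictures, but the arm never worked near them.

**Disagreements:**
- My first camera estimate of the rack was about 2 mm off in x. I corrected it by closing the gripper on the fixed plate.
- The two camera views of the rod tip missed each other by 2.6 mm, which is about the calibration error.

I did not measure the final rod and cassette poses beyond these pictures and the force readings.

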